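Hang the wash basket on the drying arm over the drip tray

ROBOT

A 6-joint arm with a two-finger parallel gripper is mounted at the origin on a cart in front of the work surface, level with it; the furniture and walls round the work are solid. World frame = base frame: x ahead of the robot, y to its left, z up, the work surface at z = 0. Lengths are in m, angles in degrees, forces in N, time in s.
With the tool pointing down it reaches from about 0.35 to 0.725 m from the base axis. Payload 4.3 kg.
Tool frame: the origin (TCP) lies on the front face of the gripper's body, between the roots of the fingers; the fingertips stand 73 mm ahead of it and the grasp point (between the pads) lies 54 mm ahead of it (manip.tcp_to_grasp is the distance from the TCP to the grasp point, in m); z points along the fingers, y is the line along which they close (so a half turn about z gives the same grasp; the last joint's range is limited). The gripper opens to 85 mm and grips with 20 to 120 N. Pads are 22 mm wide; open, the fingers measure 114 mm over their backs; the gripper's body (76 mm by 85 mm) begins 54 mm behind the grasp point. The pads swing forward as they close: fully open they stand 13 mm farther back than shut.
Start: joints at [-79.601, 21.618, 4.641, 73.018, 0, 83.68], TCP at [0.165, -0.551, 0.304] pointing down, gripper open.
Joint ranges: [-156.06, 156.06], [-48.1, 94.91], [-58.44, 69.94], [-101.28, 121.22], [-78.64, 73.56], [-180, 180]. Speed limits (degrees/s): [147.25, 147.25, 180, 180, 180, 180].

INTERFACE

Orientations are given as [roll, pitch, yaw] about the fixed x, y, z axes, in that order (R = Rz(yaw) Ry(pitch) Rx(roll)).
In Python, from workcell import manip gives the robot as it stands. Calls block until the motion is done:
- manip.move_pose(position, orientation): joint-space move of the TCP to a pose.
- manip.line_to(position, vel=0.15, frame=None, stop_force=None): straight line of the TCP; frame=None keeps the orientation; vel is the mean speed in m/s. With stop_force (N) it stops when the force on the tool has changed by that much, and returns True; else False.
- manip.movej(angles): joint-space move.
- manip.command_gripper(opening, squeeze=None): finger opening in m; squeeze is the grip in N (None keeps the last); returns when the fingers have stopped.
- manip.wait(seconds).
- manip.solve_ik(position, orientation): joint angles nearest the present ones, or None.
- manip.sense(): the state.
- manip.get_image(name): name is "scene" or "side" or "wrist"; returns (picture, depth): 400x640x3 uint8, red, green, blue; 400x640 float32, m along the optical axis (not along the pixel's ray), 0 where there is no reading.
- manip.get_calibration(name): a dict with "mtx" (3x3 intrinsics, pixels), "R" (3x3) and "t" (3): a world point X has camera coordinates R X + t. Camera axes: x right, y down, z forward; pixel columns grow to the right and rows downward; lengths in m; the calibration is good to about 2 mm. A picture is of the moment at which its call begins: read the wrist's pose just before it. get_calibration takes no time and is no camera call; for the wrist camera it gives the pose at the moment of the call.
A pose or a line that the arm cannot do raises manip.IKError and nothing moves.
- manip.hand_in(): hands the job in; it is judged then, once.
Trained networks look in the newest picture that a camera, given by its name, has taken for a name from the list of things; names that differ only in an ending like _2 or _b are one class to them, and where a whole thing is asked for, a point or a joint stands for the part that bears it (a point fixed in the world has none). Each returns a list of dicts, best first, with "confidence" (0 to 1); they miss things now and then, are a little off and sometimes report something else, mostly with a low value. They report only what shows in the picture. A call takes as long as a camera call.
- manip.search_frame(camera, label): "location" ([x, y, z] in m, in world coordinates, good to about 4 mm: the middle of the surface that is visible of it).
- manip.masks_of(camera, label): "region" (400x640 bool, what is visible of it).
The state is a dict: "time": time; "joint_pos": joint angles; "qvel": joint speeds; "joint_torque": joint torques, N m; "eef_pos": TCP position; "tool_rot": TCP orientation; "force": force on the tool from outside, world axes, zero at the start; "moment": the same for the moment, N m; "finger_gap": finger opening in m; "grip_force": force on a finger pad.
Only numpy, scipy, OpenCV 4.12 (cv2) and the standard library are available. Lean on these libraries where they do the work, as an engineer would, in place of code of your own. Each camera call takes 0.05 s, during which the arm holds its last target. There are 200 camera calls.

TASK

The washed circuit board has to air-dry: swing the drying stand's arm round so that its hook is over the middle of the drip tray, and hang the wire basket by its handle in the hook, with the board still lying inside it. Let it hang there freely and at rest, and do not knock over the glue bottle or the flux jar.

Things in the scene. Friction and masses are not known exactly. Their poses are not given: they have to be found in the camera images.
- stand: Fixed drying stand: dark round foot (104 mm dia, 30 mm high) and steel post (18 mm dia, top at 303 mm). Origin on the bench on the post's axis, which is the swivel axis of the arm.
- jib (a joint): Swivel of the grey arm on the post, rad, -0.4 to 1.7: arm direction from the post = (-cos q, sin q), so 0 points to -x and it grows to the robot's left. Stiff (0.35 N m), stays where left. Bar 14 mm wide, underside at height 280 mm, top 296 mm, ends 194 mm from the post axis, so it passes above the hook and 24 mm beyond.
- jib_knob (a point): Middle of the red knob (22 mm dia, 27 mm tall, height 300 to 327 mm) that stands upright on the arm 182 mm from the post axis: take it from above to swing the arm.
- hook_seat (a point): Where the handle bar's centreline sits in the hook: 170 mm from the post axis, height 204.5 mm. The hook is a J of 8 mm wire below the arm, in the upright plane across it. Its mouth opens at right angles to the arm toward (sin q, cos q): left of the robot. Inside width 24 mm; tip 21 mm to that side, top at 232 mm; shank 16 mm to the other side, up to the arm.
- wash_basket: Loose stainless wire basket, 124 (x) x 80 (y) x 42 mm high, open on top, about 0.2 kg. Origin: centre of its underside, z up, x along the handle. A rigid wire bail rises from the middles of both short ends to a straight bar along x, centreline 130 mm above the underside. Same when turned half a turn.
- bail_mid (a point): Middle of the handle bar's centreline, 130 mm above the basket's underside. The bar is bare 8 mm wire 18 mm either side of it (the hook goes here), then a black rubber grip sleeve, 13 mm dia, from 18 to 54 mm on each side. At the hook only the sleeve nearer the robot is free, with the tool leaning back toward the robot (about 40 deg), as the arm is above.
- board: Loose dark circuit board (62 x 89 x 13 mm) lying flat in the basket; origin at the centre of its underside.
- drip_tray: Fixed shallow white drip tray, 176 (x) x 128 (y) x 21 mm high. Origin: centre of its underside.
- glue_bottle: Loose white bottle with a red pointed cap, 54 mm dia, 153 mm tall, upright at the back; origin at the centre of its underside, z up.
- flux_jar: Loose jar with a yellow lid, 52 mm dia, 42 mm tall, upright at the back; origin at the centre of its underside, z up.

How it is judged:
By the outcome, as a careful person would: the job done as asked, in the order asked, and still so for the second after the job is handed in, with the robot touching nothing.
It also fails if it takes over 58 s, if anything falls off the work surface, if the arm or the gripper's body presses on something with over 40 N, if the wrist force passes 120 N, or if a joint passes its speed limit or range.

## Working session

There is one attempt and no reset: what is moved stays moved. The work goes in short steps, each a Python script; the robot and the scene stay as the last script left them, time stands still between calls to the robot, and variables do not carry over. Pictures are saved under pics/ and viewed, at most 10 in all, crops included, and the job is handed in when it is done.

```bash
mkdir -p pics; ls
python3 - <<'E'
from workcell import manip
import cv2, numpy as np
ims=[]
for c in ["scene","side"]:
    im,d=manip.get_image(c); cv2.imwrite(f"pics/{c}0.png",im[:,:,::-1])
    ims.append(im)
    for l in ["stand","jib","jib_knob","wash_basket","bail_mid","board","drip_tray","glue_bottle","flux_jar"]:
        print(c,l,[(np.round(r["location"],3).tolist(),round(r["confidence"],2)) for r in manip.search_frame(c,l)[:2]])
    k=manip.get_calibration(c); print((-k["R"].T@k["t"]).round(3), k["R"][2].round(2))
s=manip.sense(); print(s["time"],s["tool_rot"],s["force"])
E
```

```text
pics
scene stand [([0.657, -0.355, 0.199], 0.91), ([0.75, -0.263, 0.08], 0.6)]
scene jib [([0.621, -0.246, 0.295], 0.61)]
scene jib_knob [([0.612, -0.248, 0.299], 0.77), ([0.657, -0.112, 0.04], 0.45)]
scene wash_basket [([0.658, -0.113, 0.038], 0.57)]
scene bail_mid [([0.657, -0.111, 0.04], 0.89)]
scene board [([0.653, -0.126, 0.011], 0.76)]
scene drip_tray [([0.502, -0.315, 0.002], 0.67)]
scene glue_bottle [([0.753, -0.265, 0.079], 0.84), ([0.615, -0.247, 0.295], 0.36)]
scene flux_jar []
[0.141 0.29  0.829] [ 0.52 -0.53 -0.67]
side stand [([0.655, -0.354, 0.192], 0.91), ([0.688, -0.22, 0.041], 0.63)]
side jib [([0.628, -0.275, 0.292], 0.7)]
side jib_knob [([0.625, -0.277, 0.295], 0.89), ([0.656, -0.357, 0.191], 0.65)]
side wash_basket [([0.646, -0.109, 0.044], 0.87), ([0.656, -0.356, 0.191], 0.31)]
side bail_mid [([0.65, -0.11, 0.038], 0.62)]
side board [([0.65, -0.121, 0.005], 0.8)]
side drip_tray [([0.499, -0.314, 0.0], 0.6), ([0.626, -0.28, 0.294], 0.54)]
side glue_bottle [([0.752, -0.257, 0.085], 0.85)]
side flux_jar [([0.692, -0.221, 0.043], 0.64)]
[0.193 0.129 1.237] [ 0.37 -0.28 -0.89]
1.0 [ 1.79994628e+02 -3.38408665e-04  1.67176754e+01] [-0.61386893  0.51140259  0.86173922]
```

View pics/scene0.png

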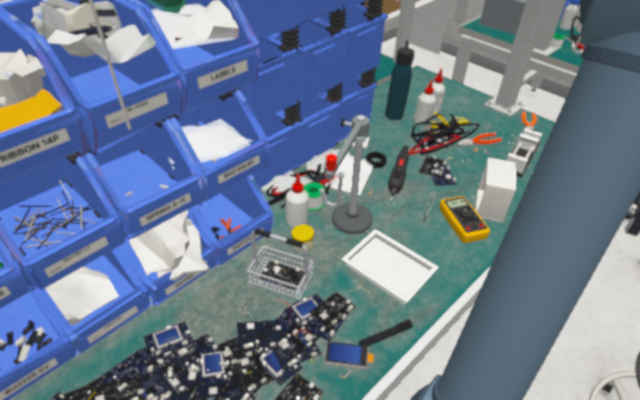

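View pics/side0.png

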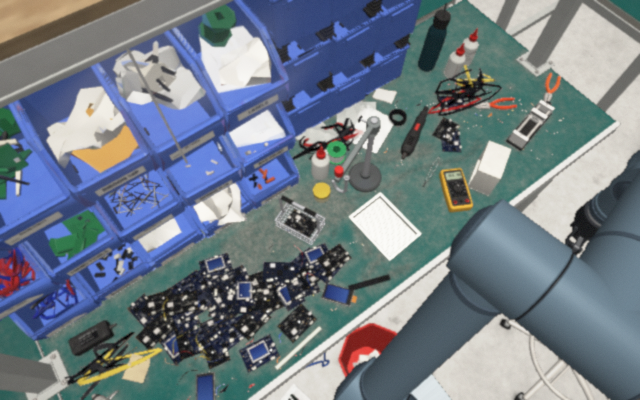

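Scene: post top (352,120), red knob (331,162), basket (280,270) with sleeves (280,237), tray (390,265), bottle (297,205), jar (302,235). Side: knob (340,172), post top (374,125). Next I'll measure metrically from masks and depth.

```bash
cat > h.py <<'E'
from workcell import manip
import cv2, numpy as np
def cloud(c):
    k=manip.get_calibration(c); im,d=manip.get_image(c)
    v,u=np.mgrid[:400,:640]
    P=np.stack([(u-k["mtx"][0,2])/k["mtx"][0,0]*d,(v-k["mtx"][1,2])/k["mtx"][1,1]*d,d],-1)
    W=(P-k["t"])@k["R"]; W[d==0]=np.nan
    return im,W,k
E
python3 - <<'E'
from h import *
D={}
for c in ["scene","side"]:
    im,W,k=cloud(c); D[c+"im"]=im; D[c+"W"]=W
    I=im.astype(int); R,G,B=I[...,0],I[...,1],I[...,2]; X,Y,Z=W[...,0],W[...,1],W[...,2]
    def rep(n,m):
        if m.sum(): p=W[m]; print(c,n,m.sum(),"med",np.median(p,0).round(4),"lo",np.percentile(p,3,0).round(3),"hi",np.percentile(p,97,0).round(3))
        else: print(c,n,0)
    reg=(X>.35)&(X<.85)&(Y>-.5)&(Y<.05)
    rep("knob",reg&(R>150)&(G<80)&(B<80)&(Z>.26))
    rep("posttop",reg&(Z>.2)&(abs(X-.67)<.08)&(Y<-.32))
    rep("jib",reg&(Z>.26))
    rep("foot",reg&(Z>.022)&(Z<.04)&(abs(X-.66)<.08)&(abs(Y+.36)<.08))
    rep("cap/bottle",reg&(Z>.1)&(Z<.2)&(X>.72))
    rep("jar",reg&(R>150)&(G>130)&(B<90)&(Z>.02)&(Z<.06)&(X<.76))
    rep("bail",reg&(Z>.1)&(Z<.15)&(Y>-.2)&(X<.73))
    m=reg&(Z>.1)&(Z<.15)&(Y>-.2)&(X<.73)
    if m.sum()>5:
        p=W[m]; l=cv2.fitLine(p[:,:2].astype(np.float32),cv2.DIST_HUBER,0,.01,.01).ravel(); print("line",l.round(3),np.degrees(np.arctan2(l[1],l[0])))
    for l in ["drip_tray","wash_basket"]:
        r=manip.masks_of(c,l)
        if r:
            m=r[0]["region"]&np.isfinite(Z); rep(l,m); p=W[m&(Z<.06)]
            print(cv2.minAreaRect((p[:,:2]*1000).astype(np.float32)))
    for l in ["jib","jib_knob","board"]:
        r=manip.masks_of(c,l)
        if r: m=r[0]["region"]&np.isfinite(Z); rep(l,m)
np.savez("d.npz",**D)
print(manip.sense()["time"])
E
```

```text
scene knob 106 med [ 0.5919 -0.1994  0.3221] lo [ 0.587 -0.207  0.308] hi [ 0.601 -0.195  0.329]
scene posttop 596 med [ 0.6629 -0.364   0.2849] lo [ 0.647 -0.381  0.206] hi [ 0.703 -0.327  0.304]
scene jib 16632 med [ 0.7742 -0.0711  0.4592] lo [ 0.63  -0.291  0.267] hi [0.846 0.04  0.541]
scene foot 140 med [ 0.6599 -0.3624  0.025 ] lo [ 0.584 -0.38   0.022] hi [ 0.68  -0.293  0.037]
scene cap/bottle 2130 med [ 0.8026 -0.0115  0.1314] lo [ 0.752 -0.269  0.102] hi [0.837 0.047 0.158]
scene jar 298 med [ 0.6946 -0.2235  0.0418] lo [ 0.673 -0.248  0.037] hi [ 0.718 -0.202  0.045]
scene bail 350 med [ 0.6513 -0.121   0.1331] lo [ 0.599 -0.145  0.106] hi [ 0.71  -0.093  0.138]
line [ 0.911  0.412  0.64  -0.125] 24.356796
scene drip_tray 3645 med [ 0.5039 -0.319   0.0057] lo [ 0.421 -0.376  0.001] hi [ 0.587 -0.253  0.023]
((511.4347229003906, -324.20123291015625), (188.38804626464844, 151.10411071777344), 4.062455654144287)
scene wash_basket 1903 med [ 0.6709 -0.1151  0.0224] lo [ 0.593 -0.177 -0.001] hi [ 0.754 -0.069  0.136]
((692.2130126953125, -146.84906005859375), (165.565063476562
[... 1058 characters left out ...]
e drip_tray 2465 med [ 0.5064 -0.3184  0.0055] lo [ 0.422 -0.375 -0.   ] hi [ 0.589 -0.254  0.024]
((509.7594299316406, -314.5235900878906), (186.5440216064453, 131.1421356201172), 2.6449406147003174)
side wash_basket 741 med [ 0.6623 -0.1114  0.0297] lo [ 0.592 -0.168 -0.002] hi [ 0.727 -0.067  0.138]
((667.8740234375, -117.25764465332031), (151.15333557128906, 90.53553771972656), 27.458438873291016)
side jib 790 med [ 0.6305 -0.2826  0.295 ] lo [ 0.586 -0.381  0.003] hi [ 0.709 -0.197  0.327]
side jib_knob 804 med [ 0.633  -0.2843  0.295 ] lo [ 0.586 -0.383  0.004] hi [ 0.715 -0.197  0.327]
side board 551 med [ 0.6564 -0.1232  0.0089] lo [ 0.614 -0.155  0.003] hi [ 0.697 -0.089  0.021]
1.6
```

```bash
cat > g.py <<'E'
from h import *
from scipy.spatial.transform import Rotation as Rn
def ori(z,y):
    z=np.array(z,float); z/=np.linalg.norm(z); y=np.array(y,float); y/=np.linalg.norm(y)
    return Rn.from_matrix(np.c_[np.cross(y,z),y,z]).as_euler("xyz",degrees=True)
def lean(yaw,tilt=40,s=1):  # bar along yaw (deg), tool leaning back by tilt in bar's plane
    a=np.radians(yaw); t=np.radians(tilt)
    z=np.array([np.cos(a)*np.sin(t),np.sin(a)*np.sin(t),-np.cos(t)])
    return z, ori(z,s*np.array([-np.sin(a),np.cos(a),0]))
E
python3 - <<'E'
from g import *
from scipy.optimize import least_squares
D=np.load("d.npz")
for c in ["scene","side"]:
    W=D[c+"W"]; X,Y,Z=[W[...,i] for i in range(3)]; im=D[c+"im"].astype(int)
    cam=np.array([.141,.29]) if c=="scene" else np.array([.193,.129])
    p=W[(Z>.06)&(Z<.26)&(abs(X-.665)<.03)&(Y<-.335)&(Y>-.4)][:,:2]
    f=least_squares(lambda a:np.hypot(*(p-a).T)-.009,[.672,-.368],loss="soft_l1",f_scale=.002); print(c,"post",len(p),f.x,f.cost)
    p=W[(Z>.305)&(abs(X-.596)<.03)&(abs(Y+.203)<.03)]; s=p[p[:,2]<.322][:,:2]
    t=p[p[:,2]>.323]; print("knob top",len(t),t.mean(0),"side",len(s))
    if len(s)>8: print(least_squares(lambda a:np.hypot(*(s-a).T)-.011,[.598,-.206],loss="soft_l1",f_scale=.002).x)
    p=W[(Z>.12)&(Z<.145)&(abs(X-.655)<.065)&(abs(Y+.12)<.04)]
    a=np.radians(24.4); u=(p[:,:2]-[.655,-.12])@[np.cos(a),np.sin(a)]; v=(p[:,:2]-[.655,-.12])@[-np.sin(a),np.cos(a)]
    print("bail u",np.percentile(u,[1,99]),"v",np.percentile(v,[5,50,95]),"z",np.percentile(p[:,2],[5,50,95]))
    white=(im.min(-1)>150)&(Z>.012)&(Z<.027)&(abs(X-.505)<.12)&(abs(Y+.315)<.1)
    q=W[white]; print("rim",len(q),np.percentile(q[:,:2],[1,99],axis=0), cv2.minAreaRect((q[:,:2]*1000).astype(np.float32)))
    b=W[(Z>.01)&(Z<.6)&(X>.5)&(Y>-.25)&(Y<.15)]
    for y0 in np.arange(-.2,.1,.05):
        s=b[(abs(b[:,1]-y0)<.025)&(b[:,2]>.16)]
        if len(s): print("wall y",round(y0,2),np.percentile(s[:,0],1).round(3),end="; ")
    print()
for n,(x,y),yaw in [("pick",(.655,-.12),24.4),("hang",(.51,-.316),-17.5)]:
  for s in (1,-1):
   for h in (.13,.26):
    z,o=lean(yaw,40,s); d=np.array([np.cos(np.radians(yaw)),np.sin(np.radians(yaw)),0])
    pos=np.r_[x,y,h]-.037*d-.054*z
    j=manip.solve_ik(pos,o); print(n,s,h,None if j is None else np.round(j,0))
E
```

```text
scene post 523 [ 0.67095748 -0.37298004] 0.0006916964754269336
knob top 74 [ 0.59565038 -0.20371832  0.32651825] side 86
[ 0.59829157 -0.20625011]
bail u [-0.06051201  0.05983772] v [-0.00365319  0.00176335  0.00532144] z [0.12563877 0.133855   0.13768346]
rim 1021 [[ 0.41479183 -0.38168432]
 [ 0.59342408 -0.24712198]] ((505.17352294921875, -314.6979064941406), (177.46116638183594, 131.0568084716797), 3.951406240463257)
wall y -0.2 0.585; wall y -0.15 0.755; wall y -0.1 0.756; wall y -0.05 0.757; wall y -0.0 0.754; wall y 0.05 0.754; wall y 0.1 0.731; 
side post 220 [ 0.67165317 -0.37257919] 0.00022826455713974414
knob top 61 [ 0.59689066 -0.20469288  0.326776  ] side 34
[ 0.59867819 -0.20627527]
bail u [-0.05885835  0.06027063] v [-0.00550035  0.0002162   0.00465444] z [0.12515222 0.13465392 0.13986051]
rim 646 [[ 0.41605476 -0.38176546]
 [ 0.59441914 -0.24795326]] ((505.544189453125, -315.73443603515625), (176.1143035888672, 131.18251037597656), 3.7175838947296143)
wall y -0.2 0.586; wall y -0.15 0.756; wall y -0.1 0.757; wall y -0.05 0.758; wall y -0.0 0.755; wall y 0.05 0.754; wall y 0.1 0.732; 
pick 1 0.13 [-33.  17. -35.  13.  33. -50.]
pick 1 0.26 [-33.   8. -24.  33.  33. -50.]
pick -1 0.13 [-33.  17. -35.  13.  33. 130.]
pick -1 0.26 [-33.   8. -24.  33.  33. 130.]
hang 1 0.13 [-49.   4. -54.  -4.  20. -26.]
hang 1 0.26 [-49.  -6. -41.  20.  20. -26.]
hang -1 0.13 [-49.   4. -54.  -4.  20. 154.]
hang -1 0.26 [-49.  -6. -41.  20.  20. 154.]
```

```bash
cat >> g.py <<'E'
POST=np.array([.671,-.371]); 
def knob(q): return POST+.182*np.array([-np.cos(q),np.sin(q)])
E
python3 - <<'E'
from g import *
q0=np.arctan2(.165,.073); q1=np.arctan2(.056,.166)
o=lambda q,s: ori([0,0,-1],[s*np.sin(q),s*np.cos(q),0])
p=manip.sense()["eef_pos"]
c=[]
for s in (1,-1):
    js=[manip.solve_ik(np.r_[knob(q),.374],o(q,s)) for q in (q0,q1)]
    print(s,js)
    if all(j is not None for j in js): c.append((max(abs(j[5]) for j in js),s))
s=min(c)[1]
manip.line_to([p[0],p[1],.45],vel=.3)
manip.move_pose(np.r_[.598,-.206,.45],o(q0,s))
im,d=manip.get_image("wrist"); cv2.imwrite("pics/w1.png",im[:,:,::-1])
print("t",manip.sense()["time"])
stop=manip.line_to([.598,-.206,.374],vel=.1,stop_force=8)
print(stop,manip.sense()["eef_pos"])
if not stop:
    g=manip.command_gripper(.0,40); st=manip.sense(); print(st["finger_gap"],st["grip_force"],st["force"])
    if st["finger_gap"]>.015:
        for q in np.linspace(q0,q1,7)[1:]:
            manip.line_to(np.r_[knob(q),.374],vel=.12,frame=o(q,s))
        st=manip.sense(); print(st["eef_pos"],st["force"],st["finger_gap"])
print(manip.sense()["time"],s)
E
```

```text
1 [array([-24.65689729,  29.06459218,  26.47326819,  87.40867601,
         0.        ,  41.47734259]), array([-38.28106678,  23.20931534,  17.30842412,  84.09910878,
         0.        , -19.63927488])]
-1 [array([ -24.65689729,   29.06459218,   26.47326819,   87.40867601,
          0.        , -138.52265741]), array([-38.28106678,  23.20931534,  17.30842412,  84.09910878,
         0.        , 160.36072512])]
t 4.275
False [ 0.59806049 -0.2062505   0.37475851]
0.020021174651098376 39.3902450351743 [-0.46945537  0.56699012  1.86030468]
[ 0.4995167  -0.31286355  0.37431987] [ 3.73347378 -4.22770207  1.75421446] 0.02008789733566536
7.95 1
```

Run:
```python
from h import *
im,W,k=cloud("side"); cv2.imwrite("pics/s2.png",cv2.resize(im[80:300,220:520,::-1],None,fx=2.5,fy=2.5))
```

```text
(no output)
```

View pics/s2.png

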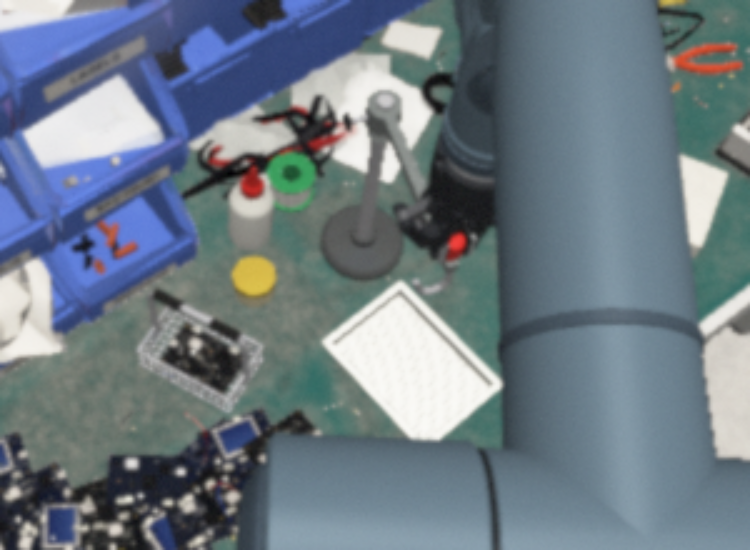

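Knob grasped and arm swung (hook visible at (435,287) in the crop, over the tray); basket undisturbed at (200,350). Now I release, go to the basket pre-grasp and re-measure.

Run:
```python
from g import *
manip.command_gripper(.06)
p=manip.sense()["eef_pos"]; manip.line_to([p[0],p[1],.46],vel=.25)
z,o=lean(24.4); d=np.array([np.cos(np.radians(24.4)),np.sin(np.radians(24.4)),0])
G=np.array([.6548,-.1193,.13])-.037*d
manip.move_pose(G-.054*z-.07*z+[0,0,.14],o)
print(manip.sense()["time"])
from scipy.optimize import least_squares
for c in ["scene","side"]:
    im,W,k=cloud(c); cv2.imwrite(f"pics/{c}3.png",im[:,:,::-1])
    X,Y,Z=[W[...,i] for i in range(3)]; I=im.astype(int)
    K=knob(np.arctan2(.056,.166))
    m=(Z>.3)&(Z<.33)&(abs(X-K[0])<.03)&(abs(Y-K[1])<.03)&(I[...,0]>120)&(I[...,1]<100); s=W[m][:,:2]
    if len(s)>8: print(c,"knob",len(s),least_squares(lambda a:np.hypot(*(s-a).T)-.011,K,loss="soft_l1",f_scale=.002).x)
    p=W[(Z>.12)&(Z<.137)&(abs(X-.655)<.065)&(abs(Y+.12)<.04)]
    if len(p): print("bail",len(p),p.mean(0))
    h=W[(Z>.19)&(Z<.26)&(abs(X-.51)<.05)&(abs(Y+.316)<.05)]; print("hook",len(h),h.min(0) if len(h) else 0,h.max(0) if len(h) else 0, h.mean(0) if len(h) else 0)
im,W,k=cloud("wrist"); cv2.imwrite("pics/w3.png",im[:,:,::-1])
X,Y,Z=[W[...,i] for i in range(3)]
m=(Z>.115)&(Z<.145)&(abs(X-.655)<.08)&(abs(Y+.12)<.06); p=W[m]; print("wrist bail",len(p))
if len(p)>20:
    l=cv2.fitLine(p[:,:2].astype(np.float32),cv2.DIST_HUBER,0,.01,.01).ravel(); a=np.arctan2(l[1],l[0]); print(l,np.degrees(a)); u=(p[:,:2]-[.6548,-.1193])@[np.cos(a),np.sin(a)]; print(np.percentile(u,[1,99]),np.percentile(p[:,2],[5,50,95]))
```

```text
9.85
scene knob 173 [ 0.49994468 -0.31358138]
bail 272 [ 0.65276032 -0.1194092   0.1325096 ]
hook 177 [ 0.49959079 -0.33401669  0.19540862] [ 0.52019498 -0.29227298  0.25909466] [ 0.50772348 -0.31833269  0.22131198]
bail 143 [ 0.65236968 -0.1210434   0.1327362 ]
hook 12 [ 0.50654047 -0.31648708  0.19902696] [ 0.51384675 -0.30105988  0.20851739] [ 0.51034494 -0.30986815  0.20355948]
wrist bail 1303
[ 0.9124341   0.4092237   0.64048076 -0.12735626] 24.156076
[-0.06127739  0.05221432] [0.12139746 0.133185   0.13579863]
```

View pics/w3.png

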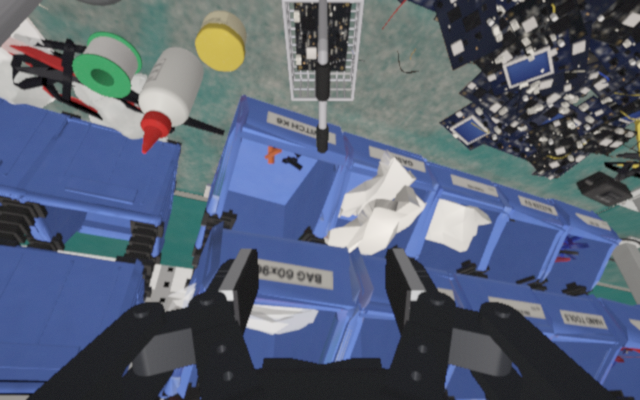

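Wrist view: the bail runs vertically at column ~322, centred between the fingers (235 and 405), so yaw and lateral alignment are right; bottle and jar are standing. Grasp now.

Run:
```python
from g import *
k=manip.get_calibration("wrist"); st=manip.sense(); cam=-k["R"].T@k["t"]-st["eef_pos"]; print("cam-TCP",cam)
z,o=lean(24.3); d=np.array([np.cos(np.radians(24.3)),np.sin(np.radians(24.3)),0])
G=np.array([.6548,-.1203,.131])-.037*d; T=G-.054*z; print("cam z at grasp",T[2]+cam[2])
manip.line_to(T-.06*z,vel=.2,frame=o)
s=manip.line_to(T,vel=.08,stop_force=6); print(s,manip.sense()["eef_pos"]-T)
if not s:
    manip.command_gripper(0,80); st=manip.sense(); print(st["finger_gap"],st["grip_force"],st["force"])
    if st["finger_gap"]>.008:
        p=st["eef_pos"]; manip.line_to(p+[0,0,.03],vel=.05); st=manip.sense(); print(st["force"],st["moment"],st["finger_gap"])
im,W,k=cloud("scene"); cv2.imwrite("pics/c4.png",cv2.resize(im[120:340,180:460,::-1],None,fx=2.5,fy=2.5)); print(st["time"])
```

```text
cam-TCP [-0.09416066 -0.04279258  0.00337454]
cam z at grasp 0.17574093873402138
False [ 0.00011765 -0.00016869  0.00039804]
0.010734952211226022 78.0128824710846 [-3.09337101 -1.17518545  3.23906222]
[-0.15116686  1.12384286 -2.0240441 ] [-0.38191446  0.76355663 -0.02468031] 0.01055179246626845
13.05
```

View pics/c4.png

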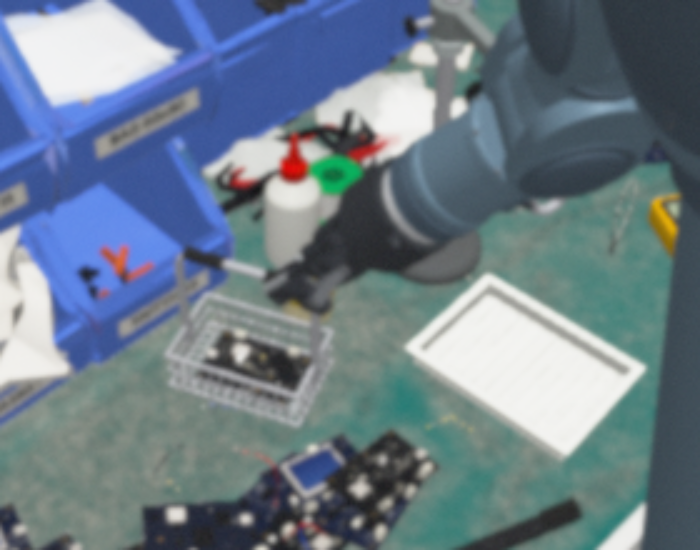

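Basket is lifted, level, board inside (crop (260,355)). Carry to the pre-hang spot left of the hook mouth.

```bash
cat >> g.py <<'E'
Q=18.5; A=np.radians(Q); S=POST+.170*np.array([-np.cos(A),np.sin(A)]); M=np.array([np.sin(A),np.cos(A),0]); OUT=np.array([-np.cos(A),np.sin(A),0])
ZH,OH=lean(-Q)
def hang(lat,h,along=0): # TCP for bar mid at lateral offset lat, height h
    return np.r_[S,h]+lat*M+(.037+along)*OUT-.054*ZH
E
python3 - <<'E'
from g import *
p=manip.sense()["eef_pos"]; manip.line_to(p+[0,0,.10],vel=.12)
manip.line_to(hang(.10,.252),vel=.12,frame=OH)
manip.wait(.3); st=manip.sense(); print(st["time"],st["force"],st["finger_gap"],S)
for c in ["scene","side"]:
    im,W,k=cloud(c)
    cv2.imwrite(f"pics/{c}5.png",cv2.resize(im[100:320,200:480,::-1],None,fx=2.5,fy=2.5))
    V=W-np.r_[S,0]; u=V@OUT; v=V@M; Z=W[...,2]
    m=(Z>.22)&(Z<.28)&(abs(v-.1)<.03)&(u<.017)&(u>-.07)
    print(c,"bar",m.sum())
    if m.sum():
        for a in np.arange(-.06,.02,.01):
            n=m&(abs(u-a)<.005)
            if n.sum(): print(round(a,3),n.sum(),"v",v[n].mean().round(4),"z",np.percentile(Z[n],[10,50,90]).round(4))
        print("umin",np.percentile(u[m],1))
    h=(Z>.196)&(Z<.272)&(abs(v)<.035)&(abs(u)<.03)
    print("hook",h.sum())
    for a,b in [(.196,.215),(.215,.235),(.24,.272)]:
        n=h&(Z>=a)&(Z<b)
        if n.sum(): print((a,b),n.sum(),"u",np.percentile(u[n],[5,50,95]).round(4),"v",np.percentile(v[n],[2,10,50,90,98]).round(4))
E
```

```text
15.5833 [ 0.05844739 -0.52809129 -1.81816767] 0.010733242891161834 [ 0.50978498 -0.31705821]
scene bar 196
-0.06 34 v 0.1007 z [0.2216 0.2303 0.2436]
-0.05 25 v 0.1014 z [0.2516 0.2557 0.2572]
-0.04 28 v 0.1017 z [0.2515 0.2551 0.2575]
-0.03 29 v 0.1016 z [0.2496 0.2554 0.2574]
-0.02 28 v 0.1011 z [0.2498 0.2543 0.2567]
-0.01 16 v 0.1014 z [0.252  0.254  0.2557]
0.0 20 v 0.1006 z [0.251  0.254  0.2555]
0.01 15 v 0.1007 z [0.2517 0.2536 0.2549]
umin -0.06252805677897924
hook 0
side bar 126
-0.06 14 v 0.1015 z [0.2229 0.2401 0.2561]
-0.05 17 v 0.1008 z [0.2539 0.2562 0.2578]
-0.04 20 v 0.1005 z [0.2541 0.2558 0.2587]
-0.03 18 v 0.1002 z [0.2523 0.2554 0.2579]
-0.02 17 v 0.1006 z [0.2512 0.2546 0.258 ]
-0.01 13 v 0.1011 z [0.2522 0.2549 0.2564]
0.0 13 v 0.0998 z [0.2513 0.2542 0.2556]
0.01 11 v 0.1003 z [0.253  0.2554 0.2568]
umin -0.06367385828231203
hook 66
(0.196, 0.215) 38 u [-0.0033  0.0001  0.0034] v [-0.0142 -0.0112 -0.0008  0.0148  0.0186]
(0.215, 0.235) 26 u [-0.0023  0.0017  0.0028] v [-0.0166 -0.0156  0.0161  0.0232  0.0245]
(0.24, 0.272) 1 u [0.0008 0.0008 0.0008] v [-0.0183 -0.0183 -0.0183 -0.0183 -0.0183]
```

View pics/scene5.png

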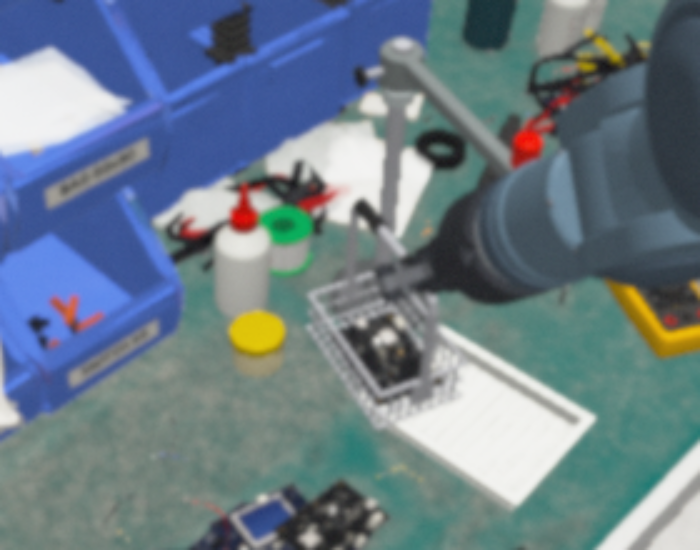

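Basket level, bar at z≈0.251, lateral offset 0.1005, hook centred at the predicted seat. Enter the hook and lower.

Run:
```python
from g import *
s=manip.line_to(hang(-.0005,.253),vel=.07,stop_force=6); st=manip.sense(); print(s,st["eef_pos"]-hang(-.0005,.253),st["force"],st["time"])
if not s:
    manip.wait(.3); f0=manip.sense()["force"]
    s=manip.line_to(hang(-.0005,.200),vel=.04,stop_force=3.5); st=manip.sense(); print(s,st["eef_pos"]-hang(-.0005,.2),st["force"]-f0,st["time"])
for c in ["scene","side"]:
    im,W,k=cloud(c)
    cv2.imwrite(f"pics/{c}6.png",cv2.resize(im[100:320,200:480,::-1],None,fx=2.5,fy=2.5))
    V=W-np.r_[S,0]; u=V@OUT; v=V@M; Z=W[...,2]
    m=(Z>.185)&(Z<.225)&(abs(v)<.02)&(u<-.008)&(u>-.07)
    for a in np.arange(-.06,-.005,.01):
            n=m&(abs(u-a)<.005)
            if n.sum(): print(c,round(a,3),n.sum(),"v",v[n].mean().round(4),"z",np.percentile(Z[n],[10,50,90]).round(4))
```

```text
False [ 7.04540241e-05  4.19725086e-04 -1.09400705e-04] [-0.00726633 -0.99663978 -2.0589954 ] 17.2667
True [0.00010101 0.00041608 0.00633536] [1.99590979 0.09499813 4.05944547] 18.6167
scene -0.06 19 v 0.0019 z [0.1876 0.1938 0.2097]
scene -0.05 20 v 0.0022 z [0.2049 0.2107 0.2126]
scene -0.04 24 v 0.0027 z [0.2063 0.21   0.213 ]
scene -0.03 25 v 0.0021 z [0.2069 0.2104 0.2123]
scene -0.02 18 v -0.0008 z [0.208  0.2102 0.2128]
scene -0.01 10 v 0.0014 z [0.2075 0.2098 0.2106]
side -0.06 7 v 0.0034 z [0.1888 0.1932 0.2068]
side -0.05 17 v 0.0015 z [0.2074 0.2111 0.2119]
side -0.04 17 v 0.001 z [0.2078 0.211  0.2131]
side -0.03 19 v 0.0013 z [0.2049 0.2099 0.2125]
side -0.02 16 v 0.0005 z [0.2063 0.2104 0.2112]
side -0.01 7 v 0.0011 z [0.2057 0.2076 0.2097]
```

View pics/side6.png

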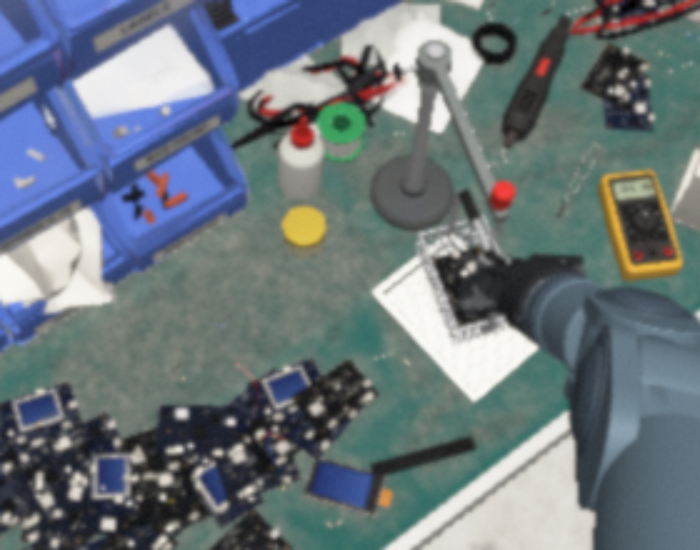

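Bar at ≈0.2055 with the load off the wrist: seated in the hook. Release gently and back out along the tool axis.

Run:
```python
from g import *
manip.command_gripper(None or .012,20); manip.wait(.2)
for g in (.018,.03,.045): manip.command_gripper(g); manip.wait(.2)
p=manip.sense()["eef_pos"]
s=manip.line_to(p-.08*ZH,vel=.06,stop_force=4); print(s,manip.sense()["force"])
if not s:
    manip.line_to(p-.16*ZH+.0*M,vel=.15); manip.wait(2)
print(manip.sense()["time"])
for c in ["scene","side"]:
    im,W,k=cloud(c)
    cv2.imwrite(f"pics/{c}7.png",cv2.resize(im[100:320,200:480,::-1],None,fx=2.5,fy=2.5))
    V=W-np.r_[S,0]; u=V@OUT; v=V@M; Z=W[...,2]
    m=(Z>.18)&(Z<.235)&(abs(v)<.03)&(abs(u)<.07)
    for a in np.arange(-.06,.065,.02):
            n=m&(abs(u-a)<.006)
            if n.sum(): print(c,round(a,3),n.sum(),"v",v[n].mean().round(4),"z",np.percentile(Z[n],[10,50,90]).round(4))
    print([(r["location"],r["confidence"]) for r in manip.search_frame(c,"board")[:2]])
```

```text
False [ 0.90064256  0.22458107 -0.00215997]
24.7083
scene -0.06 24 v 0.0021 z [0.1827 0.1897 0.199 ]
scene -0.04 32 v 0.0024 z [0.206  0.2109 0.2127]
scene -0.02 20 v 0.0005 z [0.208  0.2103 0.2126]
scene 0.0 139 v 0.0022 z [0.2024 0.2118 0.2305]
scene 0.02 30 v 0.0019 z [0.2045 0.2095 0.2119]
scene 0.04 35 v 0.0025 z [0.2055 0.2101 0.2122]
scene 0.06 52 v 0.0009 z [0.1841 0.1958 0.2059]
[([0.5075, -0.3245, 0.0871], 0.83)]
side -0.06 11 v 0.0019 z [0.1847 0.2022 0.2109]
side -0.04 23 v 0.0016 z [0.2081 0.2109 0.2143]
side -0.02 18 v 0.0016 z [0.2073 0.2095 0.2132]
side 0.0 67 v 0.0019 z [0.2037 0.2117 0.2307]
side 0.02 19 v 0.0013 z [0.2053 0.2107 0.2128]
side 0.04 21 v 0.0015 z [0.2081 0.2106 0.2124]
side 0.06 20 v 0.0001 z [0.1853 0.197  0.202 ]
[([0.5019, -0.3142, 0.0804], 0.79)]
```

View pics/scene7.png

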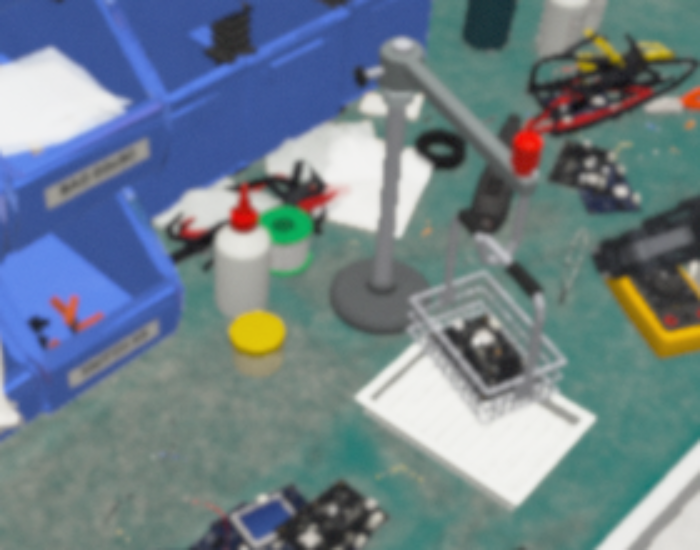

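The basket hangs level in the hook (bar at (495,250)) over the tray, with the board inside at (485,340). The bottle and jar are upright and the robot is clear.

```bash
python3 -c "
from workcell import manip
print(manip.hand_in())"
```

```text
the job is handed in; nothing more can be done
None
```

The job is handed in: the drying arm's hook is over the middle of the drip tray, the basket hangs level and at rest in it with the board inside, the glue bottle and flux jar are still upright, and it took about 25 s of the 58 s allowed.

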